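# Wind out the ratcheted tray, take the trivet, let the tray back

## Task

Turn the wooden knob clockwise three clicks, one click at a time with a short pause after each so that the pawl drops in, to wind the steel tray out from under its glass cover. Lift the folded trivet out of it and lay it down flat (not dropped) on the tea tray beside the glasses. Then throw the pawl right back, and with the knob turn the steel tray fully home; leave the pawl thrown back, the coasters in their tray and the glasses as they stand.

Things in the scene. Friction and masses are not known exactly. Their poses are not given: they have to be found in the camera images.
- winder_unit: Fixed tray unit. Origin on the ledge under the knob's axis; its -x side is the front, towards the robot, z up. A steel housing 224 mm wide (y), from x = -70 to +115 mm, with a glass cover whose top is 55 mm up, stands over a shallow steel tray. On the cover, centred on the origin, lies a ratchet wheel 108 mm across with 14 upright fins (tops 73 mm up); above it, on a shaft, a wooden knob. The pawl is hinged beside the wheel, at x +55, y -48 mm.
- winder (a joint): Knob and ratchet wheel, rad: 0 with the tray home (a stop), growing as it is turned clockwise seen from above; stop at 1.47. The tray is geared to it, 35 mm out per click. The fins are 0.449 rad apart: while the pawl is down it drops behind a fin (a click) just past 0.449, 0.898 and 1.346 (surely by 0.05 beyond; then it cannot come back more than about 0.1 below that value), and the knob turns clockwise only. Light friction (0.12 N m) holds it where it is left.
- winder_grip (a point): Centre of the wooden knob, 130 mm above the ledge on the wheel's vertical axis. The knob is a bar 52 mm long, 16 mm thick and 32 mm high (114 to 146 mm up). At 0 its length lies along the unit's x (front to back); it turns with the joint. The point's axes turn with it, x along the bar.
- pawl (a joint): Brass pawl on a level hinge along the unit's y, 105 mm up, rad. 0: nose down among the fins (engaged); a passing fin lifts it by 0.13. Grows as its stalk is pushed towards the unit's +x (away from the front) and the nose rises; moved by gravity only: below about 0.8 it falls back in, beyond 0.9 it falls over by itself to its stop at 2.1 (thrown back, the nose arm then standing up to 165 mm high).
- pawl_ball (a point): Centre of the 18 mm brass ball on the end of the pawl's 8 mm stalk, 40 mm from the hinge; with the pawl engaged the stalk stands upright and the ball is 145 mm above the ledge, at unit x +55, y -48 mm. A push level towards +x on the stalk, 118 to 130 mm up, carried 30 to 40 mm past the hinge, throws it.
- slide_tray: The pull-out steel tray. Its origin lies on the ledge at the unit's origin when the tray is home, and moves with it to the unit's -x as it comes out; in its own frame the inside is x -91 to +79, y -99 to +99 mm, the floor 7 mm and the lips 24 mm above the ledge, the front lip's outer face at x = -95. Home means this lip 25 mm ahead of the cover's edge. It is moved with the knob only: the hand may not push or pull it.
- trivet: Folded wooden trivet, loose: two slats side by side, a bar 150 mm long (its y), 24 mm wide (its x) and 20 mm high, about 120 g. Origin at the centre of its underside, z up. It lies across the front of the steel tray, 42 mm behind the front lip, under the cover until the tray has been wound out.
- coaster0: Round cork coaster 74 mm across, 6 mm thick, lying in the back of the steel tray; origin at the centre of its underside.
- coaster1: The second, like coaster0.
- tea_tray: Fixed stainless tea tray 200 x 250 mm (x, y) with a rim 12 mm high and 4 mm thick; origin under its centre, floor 4 mm above the ledge. Its -x half is free; two tea glasses stand in its +x half.
- glass0: Tea glass, loose, 58 mm across and 85 mm high, standing on the tea tray; origin at the centre of its foot.
- glass1: The second, like glass0.

How it is judged:
By the outcome, as a careful person would: the job done as asked, in the order asked, and still so for the second after the job is handed in, with the robot touching nothing.
It also fails if it takes over 67 s, if anything falls off the work surface, if the arm or the gripper's body presses on something with over 40 N, if the wrist force passes 120 N, or if a joint passes its speed limit or range.

## Robot

A 7-joint arm with a two-finger parallel gripper is mounted at the origin on the work surface. World frame = base frame: x ahead of the robot, y to its left, z up, the work surface at z = 0. Lengths are in m, angles in degrees, forces in N, time in s.
With the tool pointing down it reaches from about 0.425 to 0.925 m from the base axis. Payload 6.8 kg.
Tool frame: the origin (TCP) lies at the very end of the fingers, on their centre line; the grasp point (between the pads) lies 19 mm behind it; z points along the fingers, y is the line along which they close (so a half turn about z gives the same grasp; the last joint's range is limited). The gripper opens to 85 mm and grips with 20 to 120 N. Pads are 22 mm wide; open, the fingers measure 114 mm over their backs; the gripper's body (76 mm by 85 mm) begins 54 mm behind the grasp point. The pads swing forward as they close: fully open they stand 13 mm farther back than shut.
Start: joints at [65.369, 27.33, 1.283, 89.118, -0.659, 63.558, -4.761], TCP at [0.213, -0.64, 0.231] pointing down, gripper open.
Joint ranges: [-169.35, 169.35], [-19.33, 120.38], [-80.79, 83.38], [13.8, 139.57], [-78.32, 258.32], [9.67, 109.79], [-169.56, 169.56]. Speed limits (degrees/s): [136.94, 136.94, 180, 180, 180, 180, 180].

## Interface

Orientations are given as [roll, pitch, yaw] about the fixed x, y, z axes, in that order (R = Rz(yaw) Ry(pitch) Rx(roll)).
In Python, from workcell import sensors, optics, ticket gives the robot as it stands. The module is installed in compiled form; this text tells all that it offers.
- The arm moves only by the tool servo_tool, never from a script. Its argument "targets" is a list of rows, each a list of 7 numbers: the turn, a rotation vector about the tool's x, y, z in degrees, then the shift along the tool's x, y, z in cm, then the finger opening in cm, from 0 to 8.54. A call has 1 to 5 rows; each row is the pose to reach, as a shift and turn from the pose commanded when the call began, along the tool's axes at that moment; what a row does not reach only later rows make up. A row lasts 1/10 s, in which the tool goes at most 50 mm and 8.59 degrees, less where a joint would pass 70% of its speed; a pose out of reach is approached as far as the arm can. A call with a gripper value outside its range is refused whole. The fingers move at their own pace and stop on an object; the grip force is fixed at half the most. Time passes only in rows, so rows that repeat a pose let the fingers close. It gives the time, the measured TCP pose, the force, the opening and the grip force at its end, in the units of the state.
- sensors.get_state(): the state, without advancing time (a new reading comes with each control period).
- optics.camera(name): name is "scene" or "top"; returns a dict with "image" (420x560x3 uint8, red, green, blue), "depth" (420x560 float32, m along the optical axis (not along the pixel's ray), 0 where there is no reading), "fx", "fy", "cx", "cy" (pixels), "extrinsics" (4x4, takes a point from camera to world coordinates). Camera axes: x right, y up, looking along -z (the intrinsics and any distortion apply to the point x, -y, -z); pixel columns grow to the right and rows downward; lengths in m; the calibration is good to about 2 mm. A picture is of the moment at which its call begins.
- ticket.finish_job(): hands the job in; it is judged then, once.
The state is a dict: "t": time; "joint_pos": joint angles; "qd": joint speeds; "joint_torque": joint torques, N m; "eef_pos": TCP position; "tcp_rot": TCP orientation; "force": force on the tool from outside, world axes, zero at the start; "moment": the same for the moment, N m; "gripper_width": finger opening in m; "finger_force": force on a finger pad.
Only numpy, scipy, OpenCV 4.12 (cv2) and the standard library are available. Lean on these libraries where they do the work, as an engineer would, in place of code of your own. Each camera call takes 0.05 s, during which the arm holds its last target. There are 200 camera calls.

## Working session

There is one attempt and no reset: what is moved stays moved. The work goes in short steps, Python scripts to look and compute and a tool call to move; the robot and the scene stay as the last step left them, time stands still between calls to the robot, and variables do not carry over. Pictures are saved under pics/ and viewed, at most 10 in all, crops included, and the job is handed in when it is done.

Besides the shell and the picture viewer there is one more tool, called after "Emit:" by a JSON object that holds its "name" and its "arguments". servo_tool: Moves the arm, as the interface text tells. Its arguments: {"type":"object","properties":{"targets":{"type":"array"}},"required":["targets"]}

```bash
mkdir -p pics; cat > h.py <<'E'
import numpy as np, cv2
from scipy.spatial.transform import Rotation as R
from workcell import sensors, optics, ticket
def shot(n,f=None):
    c=optics.camera(n); np.savez('pics/%s.npz'%n,**c)
    if f: cv2.imwrite('pics/'+f,cv2.cvtColor(c['image'],cv2.COLOR_RGB2BGR))
    return c
def load(n): return dict(np.load('pics/%s.npz'%n,allow_pickle=True))
def pt(c,u,v,z=None):
    """pixel -> world by depth, or on plane z"""
    E=c['extrinsics']; d=np.array([(u-c['cx'])/c['fx'],-(v-c['cy'])/c['fy'],-1.])
    if z is None: return E[:3,:3]@(d*c['depth'][int(v),int(u)])+E[:3,3]
    r=E[:3,:3]@d; return E[:3,3]+r*(z-E[2,3])/r[2]
E
python3 - <<'E'
from h import *
for n in('scene','top'):
    c=shot(n,n+'0.png'); print(n,[k for k in c],c['fx'],c['cx'],c['cy'],c['extrinsics'].round(3).tolist())
s=sensors.get_state();print(s)
E
```

```text
scene ['image', 'depth', 'fx', 'fy', 'cx', 'cy', 'extrinsics'] 423.7425937884245 280.8713530861097 210.53632752907419 [[-0.818, -0.403, 0.41, 0.891], [0.575, -0.545, 0.61, 0.444], [-0.022, 0.735, 0.678, 0.583], [0.0, 0.0, 0.0, 1.0]]
top ['image', 'depth', 'fx', 'fy', 'cx', 'cy', 'extrinsics'] 385.46479726260407 280.9394926181948 197.15723232427592 [[0.011, 0.981, -0.193, 0.431], [-1.0, 0.012, 0.004, -0.014], [0.006, 0.193, 0.981, 0.903], [0.0, 0.0, 0.0, 1.0]]
{'t': 0.1, 'joint_pos': array([65.3690921 , 27.3725979 ,  1.28044992, 89.17331499, -0.6571887 ,
       63.558765  , -4.76232991]), 'qd': array([-0.09345556, -0.13044122, -0.01749034, -0.11743333, -0.04314477,
       -0.00556578,  0.09623056]), 'joint_torque': array([ 4.81543088e-03, -5.97754562e+01,  1.61272198e+00, -2.81952578e+01,
        1.25323894e-02,  5.00145456e-03,  3.83899726e-05]), 'eef_pos': array([ 0.213283  , -0.63984142,  0.23040013]), 'tcp_rot': array([-1.79903072e+02,  8.81736799e-03,  1.84378177e+01]), 'force': array([-0.07270235, -0.60386226,  0.8281776 ]), 'moment': array([ 0.01094454, -0.01733829, -0.07201752]), 'finger_force': 0.0, 'gripper_width': 0.08535839313348201}
```

View pics/top0.png

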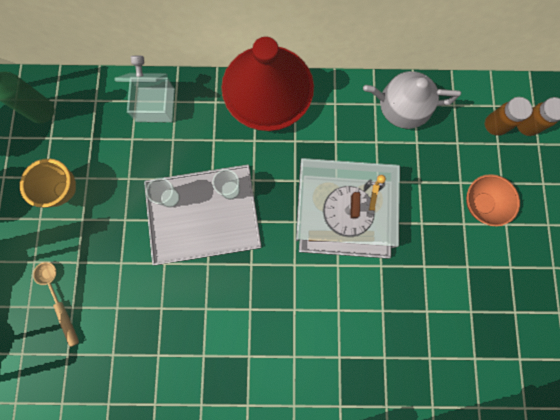

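View pics/scene0.png

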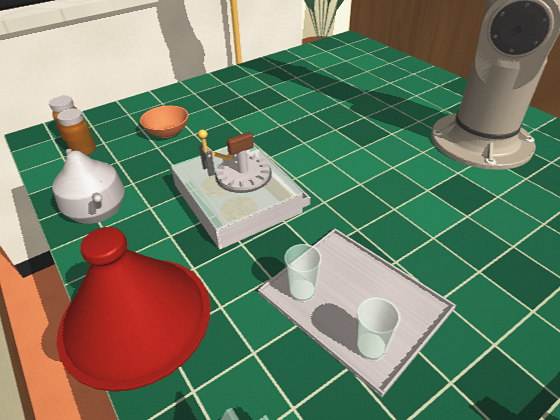

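Top view: knob at about (355,205), pawl ball (381,179), unit corners about (301,160)-(399,165), and the tea tray's corners (147,182), (249,167), (260,247), (153,262). I'll enlarge both areas.

```bash
python3 - <<'E'
from h import *
c=load('top')
im=cv2.cvtColor(c['image'],cv2.COLOR_RGB2BGR)
a=cv2.resize(im[150:275,135:415],None,fx=2.85,fy=2.85,interpolation=cv2.INTER_CUBIC)
b=cv2.resize(im[150:262,290:410],None,fx=5,fy=5,interpolation=cv2.INTER_CUBIC)
cv2.imwrite('pics/c1.png',b);
d=cv2.resize(im[155:270,138:270],None,fx=5,fy=5,interpolation=cv2.INTER_CUBIC); cv2.imwrite('pics/c2.png',d)
for n,u,v in [('knob',355,205),('ball',381,179),('tt',200,230),('ttc',148,182)]: print(n,pt(c,u,v).round(4))
E
```

```text
knob [ 0.5659 -0.1654  0.1448]
ball [ 0.6181 -0.2174  0.1527]
tt [ 5.277e-01  1.715e-01 -5.000e-04]
ttc [0.6402 0.2998 0.0064]
```

View pics/c1.png

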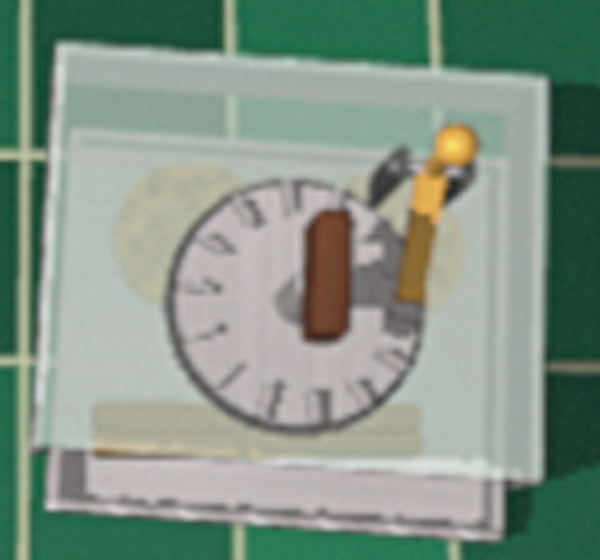

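View pics/c2.png

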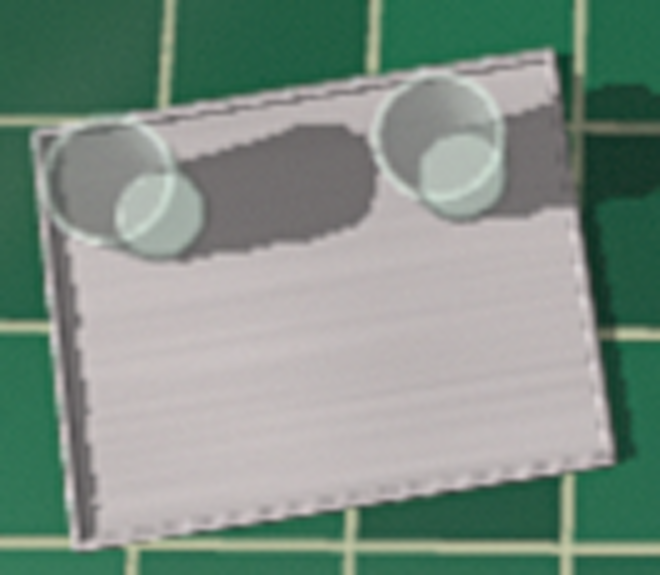

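Crops: the unit's cover corners are at (58,43), (548,77), (540,482), (35,448), and the ball is at (456,145). The tea tray's rim corners are at (35,132), (550,50), (612,462), (78,547), and the glass feet at (160,213) and (462,177).

```bash
python3 - <<'E'
from h import *
from scipy.optimize import least_squares
c=load('top')
def fit(px,o,loc,x0):
    W=np.array([pt(c,o[0]+u/5,o[1]+v/5,l[2])[:2] for (u,v),l in zip(px,loc)])
    L=np.array(loc)[:,:2]
    f=lambda p:((np.array([[np.cos(p[2]),-np.sin(p[2])],[np.sin(p[2]),np.cos(p[2])]])@L.T).T+p[:2]-W).ravel()
    r=least_squares(f,x0); print('pose',r.x[:2].round(4),np.degrees(r.x[2]).round(2),'res mm',(r.fun*1e3).round(1)); return r.x
fit([(58,43),(548,77),(540,482),(35,448),(456,145),(328,275)],(290,150),
 [(.115,.112,.055),(.115,-.112,.055),(-.07,-.112,.055),(-.07,.112,.055),(.055,-.048,.145),(0,0,.146)],[.56,-.16,0])
fit([(47,508),(502,538)],(290,150),[(-.095,.103,.024),(-.095,-.103,.024)],[.56,-.16,0])
p=fit([(35,132),(550,50),(612,462),(78,547)],(138,155),[(.1,.125,.012),(.1,-.125,.012),(-.1,-.125,.012),(-.1,.125,.012)],[.58,.2,.1])
for u,v in[(160,213),(462,177)]: print('glass',pt(c,138+u/5,155+v/5,.005).round(4))
# knob top by depth
P=np.array([pt(c,u,v) for v in range(188,220) for u in range(345,366)]); k=P[(P[:,2]>.140)&(P[:,2]<.15)]
print('knob',len(k),k.mean(0).round(4),k.min(0).round(4),k.max(0).round(4))
_,_,V=np.linalg.svd((k-k.mean(0))[:,:2]);print(V[0])
E
```

```text
pose [ 0.5668 -0.1684] -3.36 res mm [-0.   0.4  0.1  0.8 -0.5 -0.8  0.4  1.3 -1.1  0.4  1.2 -2. ]
pose [ 0.5681 -0.1687] -3.09 res mm [ 0.  0. -0. -0.]
pose [0.5647 0.1664] 9.95 res mm [ 1.3  1.7  1.1 -1.6 -0.2 -2.2 -2.2  2.1]
glass [0.6033 0.2453 0.005 ]
glass [0.6225 0.1029 0.005 ]
knob 194 [ 0.5671 -0.1664  0.1447] [ 0.5418 -0.1745  0.14  ] [ 0.593  -0.1589  0.1484]
[-0.9987815   0.04935099]
```

```bash
cat >> h.py <<'E'
def plan(*wps,start=None):
    """wps (x,y,z,yaw deg) tool down; print turn vec (deg) and shift (cm) for each, from the one before"""
    s=sensors.get_state(); p,r=(s['eef_pos'],R.from_euler('xyz',s['tcp_rot'],degrees=True)) if start is None else (np.array(start[:3]),R.from_euler('xyz',[180,0,start[3]],degrees=True))
    for w in wps:
        q=R.from_euler('xyz',[180,0,w[3]],degrees=True)
        print((r.inv()*q).as_rotvec(degrees=True).round(1),(r.inv().apply(np.array(w[:3])-p)*100).round(2)); p,r=np.array(w[:3]),q
U=(np.array([.567,-.1672]),-3.3)
def unit(x,y): 
    a=np.radians(U[1]); return U[0]+np.array([[np.cos(a),-np.sin(a)],[np.sin(a),np.cos(a)]])@[x,y]
E
python3 -c "
from h import *
a=np.array([.213,-.64]);b=U[0]
w=[(*(a+(b-a)*i/4),.231,18.4+158.3*i/4) for i in (1,2,3,4)]
plan(*w)"
```

```text
[ -0.1  -0.  -39.5] [12.1  -8.41 -0.05]
[  0.    0.  -39.6] [14.71  1.24  0.  ]
[  0.    0.  -39.6] [10.55 10.33  0.  ]
[ -0.    0.  -39.6] [ 1.56 14.68  0.  ]
```

Emit:
{"name": "servo_tool", "arguments": {"targets": [[0, 0, -39.5, 12.1, -8.4, 0, 4.5], [0, 0, -39.5, 12.1, -8.4, 0, 4.5], [0, 0, -39.5, 12.1, -8.4, 0, 4.5], [0, 0, -39.5, 12.1, -8.4, 0, 4.5], [0, 0, -39.5, 12.1, -8.4, 0, 4.5]]}}

```text
t: 0.6
eef_pos: [0.3033, -0.5205, 0.2312]
tcp_rot: [-180.0, -0.0, 58.5]
force: [-0.8, -0.7, 0.1]
gripper_width: 0.0449
finger_force: 0.0
```

Emit:
{"name": "servo_tool", "arguments": {"targets": [[0, 0, -39.6, 14.7, 1.2, 0, 4.5], [0, 0, -39.6, 14.7, 1.2, 0, 4.5], [0, 0, -39.6, 14.7, 1.2, 0, 4.5], [0, 0, -39.6, 14.7, 1.2, 0, 4.5], [0, 0, -39.6, 14.7, 1.2, 0, 4.5]]}}

```text
t: 1.1
eef_pos: [0.3911, -0.4022, 0.2311]
tcp_rot: [-180.0, -0.0, 98.1]
force: [0.7, -0.4, -0.1]
gripper_width: 0.0451
finger_force: 0.0
```

Emit:
{"name": "servo_tool", "arguments": {"targets": [[0, 0, -39.6, 10.6, 10.3, 0, 4.5], [0, 0, -39.6, 10.6, 10.3, 0, 4.5], [0, 0, -39.6, 10.6, 10.3, 0, 4.5], [0, 0, -39.6, 10.6, 10.3, 0, 4.5], [0, 0, -39.6, 10.6, 10.3, 0, 4.5]]}}

```text
t: 1.6
eef_pos: [0.4791, -0.2835, 0.2311]
tcp_rot: [180.0, -0.0, 137.7]
force: [0.4, 0.1, 0.0]
gripper_width: 0.0451
finger_force: 0.0
```

Emit:
{"name": "servo_tool", "arguments": {"targets": [[0, 0, -39.6, 1.6, 14.7, 0, 4.5], [0, 0, -39.6, 1.6, 14.7, 0, 4.5], [0, 0, -39.6, 1.6, 14.7, 0, 4.5], [0, 0, -39.6, 1.6, 14.7, 0, 4.5], [0, 0, -39.6, 1.6, 14.7, 0, 4.5]]}}

```text
t: 2.1
eef_pos: [0.567, -0.1646, 0.2309]
tcp_rot: [179.9, -0.0, 177.3]
force: [-0.6, 0.1, 0.2]
gripper_width: 0.045
finger_force: 0.0
```

```bash
python3 -c "
from h import *
print(sensors.get_state()['joint_pos'].round(1))
plan((*U[0],.150,176.7),(*U[0],.110,176.7))"
```

```text
[ 41.3  24.5 -40.8  98.9  17.6  63.2  82.3]
[ 0.1 -0.   0.6] [-0.01 -0.27  8.09]
[0. 0. 0.] [ 0. -0.  4.]
```

Emit:
{"name": "servo_tool", "arguments": {"targets": [[0, 0, 0.6, 0, -0.3, 3, 4.5], [0, 0, 0.6, 0, -0.3, 6, 4.5], [0, 0, 0.6, 0, -0.3, 9, 4.5], [0, 0, 0.6, 0, -0.3, 12.1, 4.5], [0, 0, 0.6, 0, -0.3, 12.1, 4.5]]}}

```text
t: 2.6
eef_pos: [0.5628, -0.1697, 0.1061]
tcp_rot: [179.9, -0.5, 176.1]
force: [-0.9, -0.5, -0.2]
gripper_width: 0.0453
finger_force: 0.0
```

Emit:
{"name": "servo_tool", "arguments": {"targets": [[0, 0, 0, 0, 0, 0, 2.4], [0, 0, 0, 0, 0, 0, 2], [0, 0, 0, 0, 0, 0, 1.2], [0, 0, 0, 0, 0, 0, 0.8], [0, 0, 0, 0, 0, 0, 0.8]]}}

```text
t: 3.1
eef_pos: [0.5672, -0.1684, 0.1121]
tcp_rot: [179.9, 0.1, 176.2]
force: [-2.4, 6.0, 3.4]
gripper_width: 0.0158
finger_force: 58.7
```

Emit:
{"name": "servo_tool", "arguments": {"targets": [[0, 0, 6, 0, -0.1, 0, 0.8], [0, 0, 12, 0, -0.1, 0, 0.8], [0, 0, 18, 0, -0.1, 0, 0.8], [0, 0, 24, 0, -0.1, 0, 0.8], [0, 0, 29.8, 0, -0.1, 0, 0.8]]}}

```text
t: 3.6
eef_pos: [0.5675, -0.1677, 0.1121]
tcp_rot: [179.8, 0.0, 146.3]
force: [-1.4, 8.5, 3.1]
gripper_width: 0.0156
finger_force: 60.2
```

Emit:
{"name": "servo_tool", "arguments": {"targets": [[0, 0, 0, 0, 0, 0, 0.8], [0, 0, 0, 0, 0, 0, 0.8], [0, 0, 0, 0, 0, 0, 0.8], [0, 0, 0, 0, 0, 0, 0.8], [0, 0, 0, 0, 0, 0, 0.8]]}}

```text
t: 4.1
eef_pos: [0.5675, -0.1677, 0.1121]
tcp_rot: [179.8, 0.0, 146.5]
force: [-1.2, 8.0, 2.9]
gripper_width: 0.0158
finger_force: 58.9
```

```bash
python3 -c "
from h import *
s=sensors.get_state();print(s['tcp_rot'],s['moment'],s['force'])
c=shot('scene','s1.png')
b=c['image'][100:280,140:330][:,:,::-1]; cv2.imwrite('pics/s1c.png',cv2.resize(b,None,fx=3.3,fy=3.3))"
```

```text
[1.79784942e+02 4.33386284e-02 1.46474157e+02] [ 1.78864945  0.21650897 -0.05892037] [-1.15934322  8.00338719  2.93927423]
```

View pics/s1c.png

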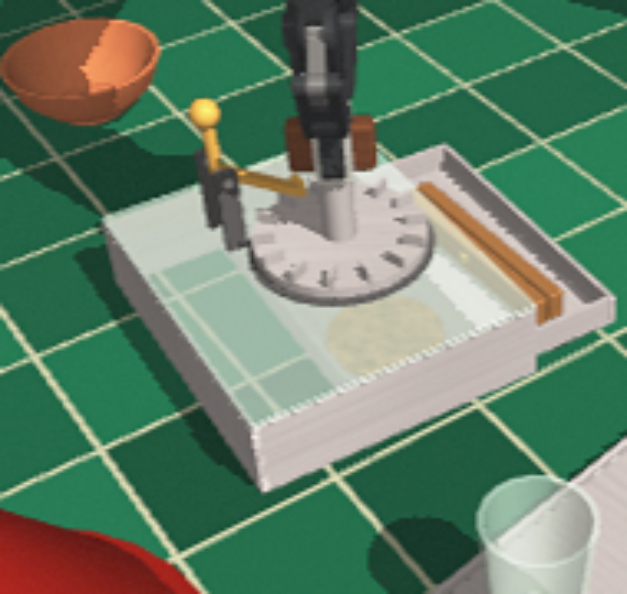

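The first click went well: the tray came out about one click, the trivet is half clear, and the pawl ball stands upright at crop (205,113). I'll do the next two clicks with pauses.

Emit:
{"name": "servo_tool", "arguments": {"targets": [[0, 0, 5, 0, 0, 0, 0.8], [0, 0, 10, 0, 0, 0, 0.8], [0, 0, 15, 0, 0, 0, 0.8], [0, 0, 20, 0, 0, 0, 0.8], [0, 0, 25.5, 0, 0, 0, 0.8]]}}

```text
t: 4.65
eef_pos: [0.568, -0.1672, 0.1121]
tcp_rot: [179.7, -0.0, 120.8]
force: [1.2, 10.0, 1.7]
gripper_width: 0.0159
finger_force: 60.1
```

Emit:
{"name": "servo_tool", "arguments": {"targets": [[0, 0, 0, 0, 0, 0, 0.8], [0, 0, 0, 0, 0, 0, 0.8], [0, 0, 0, 0, 0, 0, 0.8], [0, 0, 0, 0, 0, 0, 0.8], [0, 0, 0, 0, 0, 0, 0.8]]}}

```text
t: 5.15
eef_pos: [0.568, -0.1673, 0.1121]
tcp_rot: [179.7, -0.1, 121.0]
force: [0.8, 10.0, 2.4]
gripper_width: 0.016
finger_force: 58.9
```

Emit:
{"name": "servo_tool", "arguments": {"targets": [[0, 0, 5, 0, 0, 0, 0.8], [0, 0, 10, 0, 0, 0, 0.8], [0, 0, 15, 0, 0, 0, 0.8], [0, 0, 20, 0, 0, 0, 0.8], [0, 0, 25.5, 0, 0, 0, 0.8]]}}

```text
t: 5.65
eef_pos: [0.5686, -0.167, 0.1121]
tcp_rot: [179.7, -0.2, 95.3]
force: [3.0, 8.5, 0.2]
gripper_width: 0.0161
finger_force: 59.8
```

Emit:
{"name": "servo_tool", "arguments": {"targets": [[0, 0, 0, 0, 0, 0, 0.8], [0, 0, 0, 0, 0, 0, 0.8], [0, 0, 0, 0, 0, 0, 0.8], [0, 0, 0, 0, 0, 0, 0.8], [0, 0, 0, 0, 0, 0, 0.8]]}}

```text
t: 6.15
eef_pos: [0.5686, -0.167, 0.1121]
tcp_rot: [179.7, -0.2, 95.5]
force: [2.4, 9.7, 1.6]
gripper_width: 0.0157
finger_force: 58.6
```

Emit:
{"name": "servo_tool", "arguments": {"targets": [[0, 0, 0, 0, 0, 0, 4.5], [0, 0, 0, 0, 0, 0, 4.5], [0, 0, 0, 0, 0, 0, 4.5], [0, 0, 0, 0, 0, -4, 4.5], [0, 0, 0, 0, 0, -8, 4.5]]}}

```text
t: 6.65
eef_pos: [0.5651, -0.1716, 0.1904]
tcp_rot: [-179.8, -0.0, 95.3]
force: [1.5, -0.2, 1.0]
gripper_width: 0.0449
finger_force: 0.0
```

Emit:
{"name": "servo_tool", "arguments": {"targets": [[0, 0, 0, 4, -1, -4, 4.5], [0, 0, 0, 9, -2, -5, 4.5], [0, 0, 0, 14, -3, -5, 4.5], [0, 0, 0, 19, -4, -5, 4.5], [0, 0, 0, 23, -5, -5, 4.5]]}}

```text
t: 7.15
eef_pos: [0.495, 0.0532, 0.2411]
tcp_rot: [179.9, 0.0, 95.3]
force: [0.9, 0.3, 0.7]
gripper_width: 0.045
finger_force: 0.0
```

```bash
python3 -c "
from h import *
c=shot('top')
b=c['image'][150:320,270:420][:,:,::-1]; cv2.imwrite('pics/t2c.png',cv2.resize(b,None,fx=3.5,fy=3.5,interpolation=2))"
```

```text
(no output)
```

View pics/t2c.png

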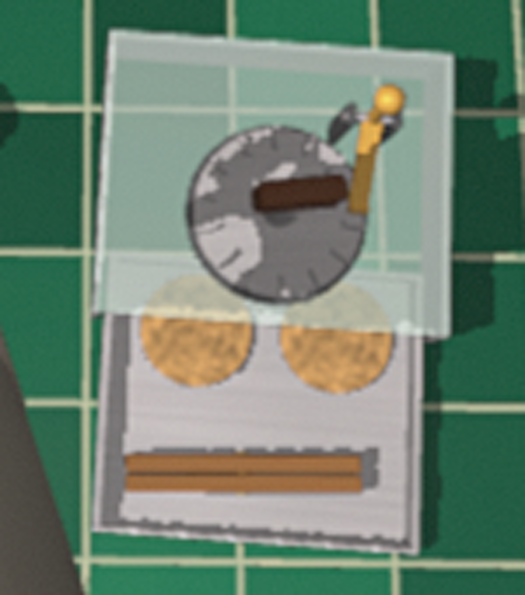

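The tray is out and the knob lies across. Trivet top-face corners in the crop are (127,455), (360,459), (359,491), (126,489).

```bash
python3 -c "
from h import *
c=load('top')
q=[pt(c,270+u/3.5,150+v/3.5,.027) for u,v in [(127,455),(360,459),(359,491),(126,489)]]
print(np.round(q,4),np.mean(q,0)); m=np.mean(q,0)
d=q[0]+q[3]-q[1]-q[2]; print('L',np.linalg.norm(d)/2,'ang y',np.degrees(np.arctan2(-d[0],d[1])))
y=90+np.degrees(np.arctan2(-d[0],d[1]))
a=np.array(U[0]); print((R.from_euler('z',3.3,degrees=True).apply([m[0]-a[0],m[1]-a[1],0])))
plan((m[0],m[1],.10,y),(m[0],m[1],.012,y))
T=np.array([.5647,.1664]);t=np.radians(9.95); g=T+np.array([np.cos(t),np.sin(t)])*-.05; print(g)
plan((m[0],m[1],.15,y),(*g,.15,99.95),start=(m[0],m[1],.012,y))
"
```

```text
[[ 0.4162 -0.076   0.027 ]
 [ 0.4153 -0.2241  0.027 ]
 [ 0.3955 -0.2228  0.027 ]
 [ 0.3951 -0.0753  0.027 ]] [ 0.40553417 -0.14956283  0.027     ]
L 0.14783392842260804 ang y -0.0930577760184836
[-0.16221336  0.0083133   0.        ]
[ 0.  -0.2  6. ] [-20.26 -10.78  14.06]
[0. 0. 0.] [ 0.  -0.   8.8]
[0.51545205 0.15776056]
[0. 0. 0.] [  0.    0.  -13.8]
[ -0.   0. -10.] [30.75 10.94  0.  ]
```

Emit:
{"name": "servo_tool", "arguments": {"targets": [[0, 0, 1, -4, -2, 1, 4.2], [0, 0, 2, -8, -4, 3, 4.2], [0, 0, 3, -12, -6, 5, 4.2], [0, 0, 4.5, -16, -8, 7, 4.2], [0, 0, 6, -19.6, -10.5, 9, 4.2]]}}

```text
t: 7.7
eef_pos: [0.4088, -0.1555, 0.1502]
tcp_rot: [179.9, 0.1, 89.2]
force: [0.4, -0.2, -0.1]
gripper_width: 0.0424
finger_force: 0.0
```

```bash
python3 -c "
from h import *
print(sensors.get_state()['eef_pos'])
plan((.4055,-.1495,.012,89.5))"
```

```text
[ 0.40877598 -0.15547281  0.15023414]
[ 0.1  0.1 -0.3] [ 0.61 -0.36 13.82]
```

Emit:
{"name": "servo_tool", "arguments": {"targets": [[0, 0, 0, 0.4, -0.3, 3, 4.2], [0, 0, 0, 0.4, -0.3, 6, 4.2], [0, 0, 0, 0.4, -0.3, 8.5, 4.2], [0, 0, 0, 0.4, -0.3, 9.5, 4.2], [0, 0, 0, 0.4, -0.3, 9.5, 4.2]]}}

```text
t: 8.2
eef_pos: [0.4054, -0.1489, 0.0546]
tcp_rot: [-179.9, -0.0, 89.3]
force: [1.3, -0.2, -0.3]
gripper_width: 0.0416
finger_force: 0.0
```

Emit:
{"name": "servo_tool", "arguments": {"targets": [[0, 0, 0, 0, 0, 0, 4.2]]}}

```text
t: 8.3
eef_pos: [0.4068, -0.1491, 0.0561]
tcp_rot: [179.9, 0.0, 89.3]
force: [0.4, 0.0, 0.5]
gripper_width: 0.0421
finger_force: 0.0
```

```bash
python3 -c "
from h import *
print(sensors.get_state()['eef_pos'])
plan((.4055,-.1495,.012,89.5))"
```

```text
[ 0.40682815 -0.14907063  0.05607922]
[ 0.1  0.  -0.2] [-0.04 -0.14  4.41]
```

Emit:
{"name": "servo_tool", "arguments": {"targets": [[0, 0, 0, 0, -0.1, 1.5, 4.2], [0, 0, 0, 0, -0.1, 2.8, 4.2], [0, 0, 0, 0, -0.1, 3.7, 4.2], [0, 0, 0, 0, -0.1, 4.2, 4.2], [0, 0, 0, 0, -0.1, 4.2, 4.2]]}}

```text
t: 8.8
eef_pos: [0.4053, -0.1487, 0.0134]
tcp_rot: [180.0, 0.0, 89.3]
force: [-0.5, 0.6, -0.4]
gripper_width: 0.042
finger_force: 0.0
```

Emit:
{"name": "servo_tool", "arguments": {"targets": [[0, 0, 0, 0, 0, 0, 3.4], [0, 0, 0, 0, 0, 0, 2.8], [0, 0, 0, 0, 0, 0, 2.4], [0, 0, 0, 0, 0, 0, 1.8], [0, 0, 0, 0, 0, 0, 1.6]]}}

```text
t: 9.3
eef_pos: [0.406, -0.1489, 0.0141]
tcp_rot: [179.9, 0.0, 89.4]
force: [-0.5, 0.0, 6.6]
gripper_width: 0.0222
finger_force: 58.8
```

Emit:
{"name": "servo_tool", "arguments": {"targets": [[0, 0, 0, 0, 0, -1.5, 1.6], [0, 0, 0, 0, 0, -4, 1.6], [0, 0, 0, 0, 0, -7, 1.6], [0, 0, 0, 0, 0, -10, 1.6], [0, 0, 0, 0, 0, -12, 1.6]]}}

```text
t: 9.8
eef_pos: [0.4054, -0.1488, 0.1352]
tcp_rot: [179.9, 0.0, 89.3]
force: [0.3, -0.2, -1.7]
gripper_width: 0.0223
finger_force: 59.6
```

```bash
python3 -c "
from h import *
s=sensors.get_state();print(s['eef_pos'],s['gripper_width'],s['force'])
plan((.5155,.1578,.13,99.9))"
```

```text
[ 0.40541325 -0.14877863  0.13517681] 0.022310045964425033 [ 0.2661371  -0.19207955 -1.73162567]
[  0.1   0.  -10.6] [30.78 10.65  0.52]
```

Emit:
{"name": "servo_tool", "arguments": {"targets": [[0, 0, -1, 3, 1, 0, 1.6], [0, 0, -3, 7, 2.4, 0, 1.6], [0, 0, -5, 11, 3.8, 0, 1.6], [0, 0, -7, 15, 5.2, 0, 1.6], [0, 0, -9, 19, 6.6, 0, 1.6]]}}

```text
t: 10.3
eef_pos: [0.4733, 0.0419, 0.1333]
tcp_rot: [-180.0, 0.0, 98.4]
force: [1.4, -0.1, -1.4]
gripper_width: 0.0224
finger_force: 59.5
```

Emit:
{"name": "servo_tool", "arguments": {"targets": [[0, 0, -0.5, 4, 0.7, 0, 1.6], [0, 0, -1, 8, 1.5, 0, 1.6], [0, 0, -1.5, 11, 2.1, 0, 1.6], [0, 0, -1.5, 12, 2.2, 0, 1.6], [0, 0, -1.5, 12, 2.2, 0, 1.6]]}}

```text
t: 10.8
eef_pos: [0.4771, 0.1639, 0.1332]
tcp_rot: [-180.0, -0.0, 100.0]
force: [-0.9, -0.3, -1.5]
gripper_width: 0.0224
finger_force: 59.5
```

Emit:
{"name": "servo_tool", "arguments": {"targets": [[0, 0, 0, 0, 0, 3, 1.6], [0, 0, 0, 0, 0, 5, 1.6], [0, 0, 0, 0, 0, 7, 1.6], [0, 0, 0, 0, 0, 8, 1.6], [0, 0, 0, 0, 0, 8, 1.6]]}}

```text
t: 11.3
eef_pos: [0.4768, 0.1604, 0.0521]
tcp_rot: [-179.8, 0.1, 99.7]
force: [0.7, 0.7, -1.2]
gripper_width: 0.0219
finger_force: 59.5
```

```bash
python3 -c "
from h import *
s=sensors.get_state();print(s['eef_pos'],s['gripper_width'],s['force'])
plan((.5155,.1578,.0125,99.9))
c=shot('scene','s3.png')
b=c['image'][180:400,240:480][:,:,::-1]; cv2.imwrite('pics/s3c.png',cv2.resize(b,None,fx=2.6,fy=2.6))"
```

```text
[0.47679118 0.16043183 0.05211161] 0.021882976911854857 [ 0.71296128  0.66898197 -1.20451303]
[-0.2  0.1 -0.2] [-0.91  3.78  3.95]
```

View pics/s3c.png

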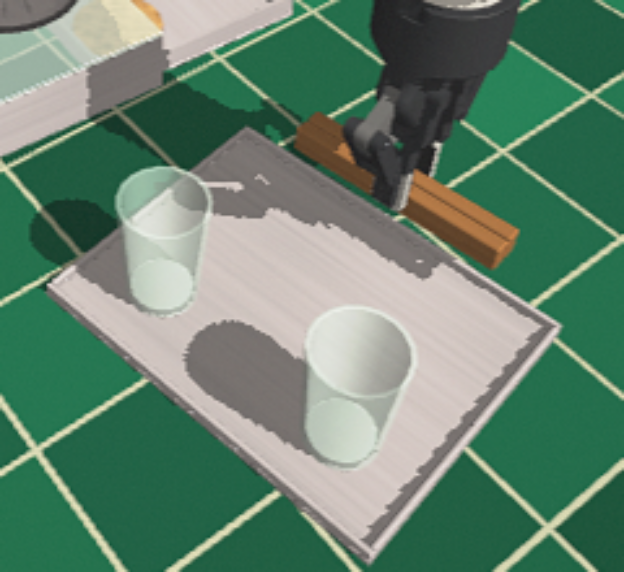

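The trivet is held level near the tray's front edge, and both glasses stand. It needs about 38 mm more inward, then down.

Emit:
{"name": "servo_tool", "arguments": {"targets": [[0, 0, 0, -0.3, 1.2, 0, 1.6], [0, 0, 0, -0.6, 2.4, 0, 1.6], [0, 0, 0, -0.9, 3.6, 0.5, 1.6], [0, 0, 0, -0.9, 3.8, 1.2, 1.6], [0, 0, 0, -0.9, 3.8, 2, 1.6]]}}

```text
t: 11.85
eef_pos: [0.5174, 0.16, 0.0327]
tcp_rot: [180.0, -0.0, 99.8]
force: [-0.3, -0.1, -2.2]
gripper_width: 0.0226
finger_force: 59.6
```

Emit:
{"name": "servo_tool", "arguments": {"targets": [[0, 0, 0, 0, 0, 0.5, 1.6], [0, 0, 0, 0, 0, 1, 1.6], [0, 0, 0, 0, 0, 1.4, 1.6], [0, 0, 0, 0, 0, 1.7, 1.6], [0, 0, 0, 0, 0, 1.7, 1.6]]}}

```text
t: 12.35
eef_pos: [0.5163, 0.16, 0.0159]
tcp_rot: [-180.0, 0.0, 99.9]
force: [-0.7, 0.2, -1.9]
gripper_width: 0.0222
finger_force: 59.6
```

Emit:
{"name": "servo_tool", "arguments": {"targets": [[0, 0, 0, 0, 0, 0.2, 1.6], [0, 0, 0, 0, 0, 0.3, 1.6], [0, 0, 0, 0, 0, 0.4, 1.6], [0, 0, 0, 0, 0, 0.4, 1.6]]}}

```text
t: 12.75
eef_pos: [0.5167, 0.16, 0.0123]
tcp_rot: [180.0, 0.0, 99.8]
force: [0.7, -0.5, -1.5]
gripper_width: 0.0225
finger_force: 59.6
```

Emit:
{"name": "servo_tool", "arguments": {"targets": [[0, 0, 0, 0, 0, 0.1, 1.6], [0, 0, 0, 0, 0, 0.15, 1.6], [0, 0, 0, 0, 0, 0.2, 1.6], [0, 0, 0, 0, 0, 0.2, 1.6]]}}

```text
t: 13.15
eef_pos: [0.5168, 0.1601, 0.0112]
tcp_rot: [180.0, 0.0, 99.8]
force: [-3.6, -1.4, 8.6]
gripper_width: 0.0222
finger_force: 60.8
```

Emit:
{"name": "servo_tool", "arguments": {"targets": [[0, 0, 0, 0, 0, 0, 2.6], [0, 0, 0, 0, 0, 0, 3.2], [0, 0, 0, 0, 0, 0, 4.2], [0, 0, 0, 0, 0, 0, 4.2], [0, 0, 0, 0, 0, -1, 4.2]]}}

```text
t: 13.65
eef_pos: [0.5157, 0.1597, 0.0196]
tcp_rot: [-179.9, 0.0, 99.8]
force: [0.7, 0.8, -0.4]
gripper_width: 0.0418
finger_force: 0.0
```

Emit:
{"name": "servo_tool", "arguments": {"targets": [[0, 0, 0, 0, 0, -3, 4.2], [0, 0, 0, 0, 0, -7, 4.2], [0, 0, 0, 0, 0, -11, 4.2], [0, 0, 0, 0, 0, -15, 4.2], [0, 0, 0, 0, 0, -18, 4.2]]}}

```text
t: 14.15
eef_pos: [0.5171, 0.1605, 0.2037]
tcp_rot: [179.8, -0.0, 99.9]
force: [0.6, 0.1, -0.6]
gripper_width: 0.0423
finger_force: 0.0
```

```bash
python3 -c "
from h import *
a=sensors.get_state()['eef_pos'];b=unit(.02,-.05); print(a,b)
plan((*(a[:2]+(b-a[:2])/2),.2,93),(*b,.2,86.7))"
```

```text
[0.51711445 0.16047654 0.20372381] [ 0.58408863 -0.21826837]
[ 0.2 -0.   6.9] [-19.23   0.06   0.36]
[ 0.  -0.   6.3] [-19.09   2.35   0.  ]
```

Emit:
{"name": "servo_tool", "arguments": {"targets": [[0, 0, 1.5, -3.5, 0, 0, 2], [0, 0, 3, -7.5, 0, 0, 0], [0, 0, 4.5, -11.5, 0, 0, 0], [0, 0, 6, -15.5, 0, 0, 0], [0, 0, 7, -19.2, 0, 0, 0]]}}

```text
t: 14.65
eef_pos: [0.5495, -0.031, 0.2011]
tcp_rot: [180.0, 0.0, 92.8]
force: [0.6, -1.0, -0.1]
gripper_width: -0.0003
finger_force: 0.0
```

Emit:
{"name": "servo_tool", "arguments": {"targets": [[0, 0, 1.5, -4, 0.5, 0, 0], [0, 0, 3, -8, 1, 0, 0], [0, 0, 4.5, -13, 1.6, 0, 0], [0, 0, 6.3, -17, 2.1, 0, 0], [0, 0, 6.3, -19.1, 2.3, 0, 0]]}}

```text
t: 15.15
eef_pos: [0.5815, -0.2237, 0.2009]
tcp_rot: [180.0, 0.1, 86.2]
force: [0.1, -0.0, 0.2]
gripper_width: -0.0001
finger_force: 0.0
```

Emit:
{"name": "servo_tool", "arguments": {"targets": [[0, 0, 0, 0, 0, 0, 0], [0, 0, 0, 0, 0, 0, 0]]}}

```text
t: 15.35
eef_pos: [0.5817, -0.2183, 0.2006]
tcp_rot: [180.0, -0.0, 86.5]
force: [-0.1, 0.8, 0.3]
gripper_width: -0.0002
finger_force: 0.0
```

```bash
python3 -c "
from h import *
plan((*unit(.02,-.05),.122,86.7),(*unit(.075,-.05),.122,86.7))
c=shot('top')
b=c['image'][150:320,130:420][:,:,::-1]; cv2.imwrite('pics/t4c.png',cv2.resize(b,None,fx=2.7,fy=2.7,interpolation=2))"
```

```text
[ 0.  -0.  -0.2] [0.01 0.23 7.86]
[0. 0. 0.] [-0.   5.5  0. ]
```

View pics/t4c.png

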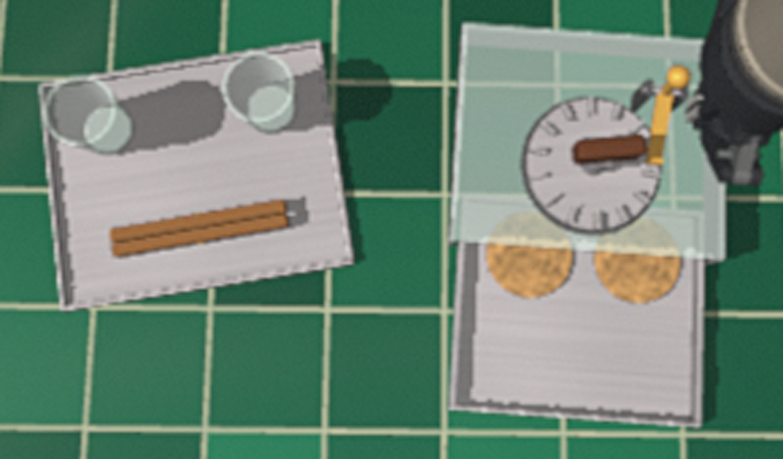

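The trivet lies flat in the free half and the glasses haven't moved. The ball is at (678,76), and the gripper at the right is foreshortened by its height. Next I'll lower the closed fingers in front of the stalk.

Emit:
{"name": "servo_tool", "arguments": {"targets": [[0, 0, 0, 0, 0, 2, 0], [0, 0, 0, 0, 0, 4, 0], [0, 0, 0, 0, 0, 6, 0], [0, 0, 0, 0, 0, 7.6, 0], [0, 0, 0, 0, 0, 7.8, 0]]}}

```text
t: 15.9
eef_pos: [0.5807, -0.2168, 0.1204]
tcp_rot: [-179.8, -0.1, 86.7]
force: [-0.4, -0.2, -0.6]
gripper_width: -0.0002
finger_force: 0.0
```

Emit:
{"name": "servo_tool", "arguments": {"targets": [[0, 0, 0, 0, 0.8, 0, 0], [0, 0, 0, 0, 1.6, 0, 0], [0, 0, 0, 0, 2.4, 0, 0], [0, 0, 0, 0, 3.2, 0, 0], [0, 0, 0, 0, 3.8, 0, 0]]}}

```text
t: 16.4
eef_pos: [0.6211, -0.2211, 0.1227]
tcp_rot: [179.9, 0.0, 86.5]
force: [0.2, -0.6, 0.4]
gripper_width: -0.0001
finger_force: 0.1
```

Emit:
{"name": "servo_tool", "arguments": {"targets": [[0, 0, 0, 0, 0.5, 0, 0], [0, 0, 0, 0, 1, 0, 0], [0, 0, 0, 0, 1.5, 0, 0], [0, 0, 0, 0, 1.9, 0, 0], [0, 0, 0, 0, 1.9, 0, 0]]}}

```text
t: 16.9
eef_pos: [0.6395, -0.2221, 0.1224]
tcp_rot: [180.0, -0.0, 86.5]
force: [0.1, 0.7, 1.1]
gripper_width: -0.0004
finger_force: 0.4
```

```bash
python3 -c "
from h import *
c=shot('scene','s5.png')
b=c['image'][60:260,120:330][:,:,::-1]; cv2.imwrite('pics/s5c.png',cv2.resize(b,None,fx=2.8,fy=2.8))"
```

```text
(no output)
```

View pics/s5c.png

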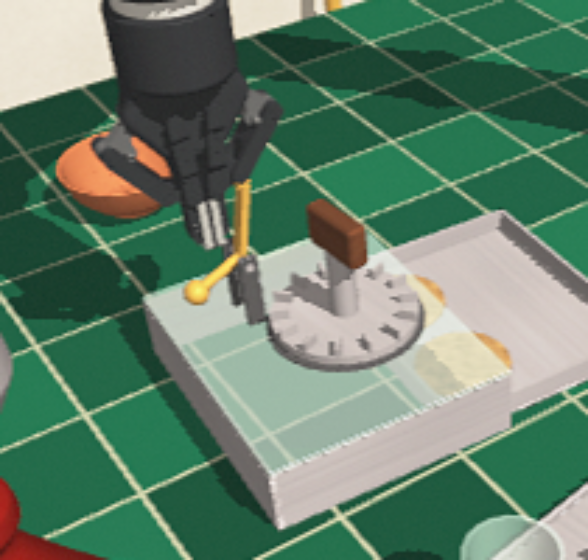

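The pawl is over: its ball is down at the back (195,291) and its nose arm upright at (243,205) against the finger. I'll lift away and go back to the knob.

Emit:
{"name": "servo_tool", "arguments": {"targets": [[0, 0, 0, 0, 0.3, -1, 0], [0, 0, 0, 0, 0.3, -3, 0], [0, 0, 0, 0, 0.3, -5.5, 0], [0, 0, 0, 0, 0.3, -8, 0], [0, 0, 0, 0, 0.3, -9.5, 0]]}}

```text
t: 17.45
eef_pos: [0.6427, -0.2226, 0.2203]
tcp_rot: [179.8, 0.0, 86.5]
force: [-1.0, 0.9, 0.3]
gripper_width: -0.0
finger_force: 0.0
```

```bash
python3 -c "
from h import *
print(sensors.get_state()['eef_pos'])
plan((.5678,-.1675,.21,95.5),(.5678,-.1675,.111,95.5))"
```

```text
[ 0.64265879 -0.22263092  0.22034493]
[ 0.2  0.1 -9. ] [ 5.05 -7.81  1.01]
[0. 0. 0.] [ 0.  -0.   9.9]
```

Emit:
{"name": "servo_tool", "arguments": {"targets": [[0, 0, -3, 1.5, -2.5, 0.2, 4], [0, 0, -6, 3, -5, 0.5, 4.5], [0, 0, -9, 4.5, -7, 0.5, 4.5], [0, 0, -9, 5, -7.8, 0.5, 4.5], [0, 0, -9, 5, -7.8, 0.5, 4.5]]}}

```text
t: 17.95
eef_pos: [0.5665, -0.1672, 0.2128]
tcp_rot: [180.0, 0.0, 95.5]
force: [0.4, -0.9, -0.0]
gripper_width: 0.0449
finger_force: 0.0
```

Emit:
{"name": "servo_tool", "arguments": {"targets": [[0, 0, 0, 0, 0, 0, 4.5]]}}

```text
t: 18.05
eef_pos: [0.5677, -0.1686, 0.2127]
tcp_rot: [179.9, 0.0, 95.5]
force: [-0.4, -0.8, 0.2]
gripper_width: 0.0452
finger_force: 0.0
```

```bash
python3 -c "
from h import *
print(sensors.get_state()['eef_pos'])
plan((.5678,-.1675,.111,95.5))
c=shot('scene','s6.png')
b=c['image'][60:260,120:330][:,:,::-1]; cv2.imwrite('pics/s6c.png',cv2.resize(b,None,fx=2.8,fy=2.8))"
```

```text
[ 0.56769053 -0.16860771  0.21266213]
[ 0.1  0.  -0. ] [1.200e-01 1.000e-02 1.017e+01]
```

View pics/s6c.png

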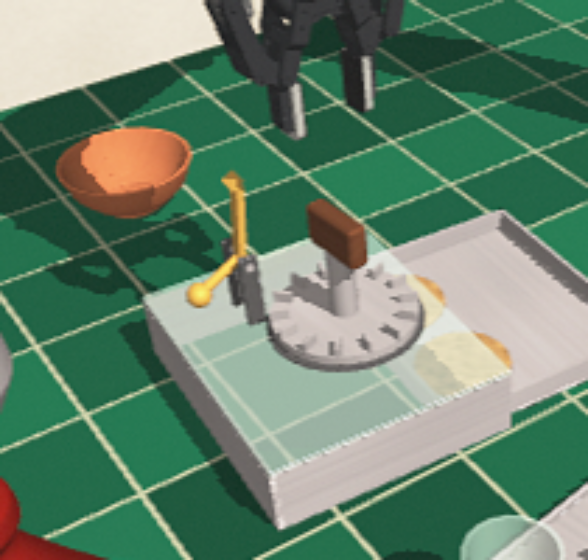

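The pawl stays thrown back (ball (200,294), nose up (233,180)). Now I'll grip the knob and turn it back.

Emit:
{"name": "servo_tool", "arguments": {"targets": [[0, 0, 0, 0.1, 0, 3, 4.5], [0, 0, 0, 0.1, 0, 6, 4.5], [0, 0, 0, 0.1, 0, 8.5, 4.5], [0, 0, 0, 0.1, 0, 10, 4.5], [0, 0, 0, 0.1, 0, 10.1, 4.5]]}}

```text
t: 18.6
eef_pos: [0.566, -0.167, 0.1092]
tcp_rot: [-179.8, -0.1, 95.5]
force: [0.2, -0.7, -0.4]
gripper_width: 0.045
finger_force: 0.0
```

Emit:
{"name": "servo_tool", "arguments": {"targets": [[0, 0, 0, 0, 0, 0, 3], [0, 0, 0, 0, 0, 0, 2], [0, 0, 0, 0, 0, 0, 1.2], [0, 0, 0, 0, 0, 0, 0.8], [0, 0, 0, 0, 0, 0, 0.8]]}}

```text
t: 19.1
eef_pos: [0.5686, -0.167, 0.1129]
tcp_rot: [179.8, 0.1, 95.5]
force: [2.6, -0.9, 5.9]
gripper_width: 0.0156
finger_force: 59.0
```

Emit:
{"name": "servo_tool", "arguments": {"targets": [[0, 0, -5, 0, 0, 0, 0.8], [0, 0, -10, 0, 0, 0, 0.8], [0, 0, -16, 0, 0, 0, 0.8], [0, 0, -22, 0, 0, 0, 0.8], [0, 0, -28, 0, 0, 0, 0.8]]}}

```text
t: 19.6
eef_pos: [0.568, -0.1672, 0.1129]
tcp_rot: [179.9, 0.1, 123.7]
force: [0.7, -0.3, 7.7]
gripper_width: 0.0156
finger_force: 59.4
```

Emit:
{"name": "servo_tool", "arguments": {"targets": [[0, 0, -6, 0, 0, 0, 0.8], [0, 0, -12, 0, 0, 0, 0.8], [0, 0, -18, 0, 0, 0, 0.8], [0, 0, -24, 0, 0, 0, 0.8], [0, 0, -30, 0, 0, 0, 0.8]]}}

```text
t: 20.1
eef_pos: [0.5676, -0.1677, 0.1129]
tcp_rot: [-180.0, 0.1, 153.7]
force: [-0.9, -1.1, 9.4]
gripper_width: 0.0156
finger_force: 59.6
```

Emit:
{"name": "servo_tool", "arguments": {"targets": [[0, 0, -5, 0, 0, 0, 0.8], [0, 0, -10, 0, 0, 0, 0.8], [0, 0, -15, 0, 0, 0, 0.8], [0, 0, -19, 0, 0, 0, 0.8], [0, 0, -21, 0, 0, 0, 0.8]]}}

```text
t: 20.6
eef_pos: [0.5674, -0.1682, 0.1128]
tcp_rot: [-179.9, 0.1, 174.6]
force: [-0.9, -1.6, 10.8]
gripper_width: 0.0155
finger_force: 59.7
```

```bash
python3 -c "
from h import *
s=sensors.get_state();print(s['tcp_rot'],s['moment'],s['force'])"
```

```text
[-1.79883362e+02  9.55455235e-02  1.74592595e+02] [-0.41175806  0.12553143 -0.1206    ] [-0.86281062 -1.60342184 10.83463094]
```

Now I'll ease to the stop in small steps, watching the moment.

Emit:
{"name": "servo_tool", "arguments": {"targets": [[0, 0, -1, 0, 0, 0, 0.8], [0, 0, -1.8, 0, 0, 0, 0.8], [0, 0, -1.8, 0, 0, 0, 0.8]]}}

```text
t: 20.9
eef_pos: [0.5674, -0.1682, 0.1128]
tcp_rot: [-179.9, 0.1, 176.3]
force: [-1.2, -2.2, 9.2]
gripper_width: 0.0154
finger_force: 59.5
```

```bash
python3 -c "
from h import *
s=sensors.get_state();print(s['tcp_rot'],s['moment'],s['force'])"
```

```text
[-1.79872319e+02  9.15350364e-02  1.76280888e+02] [-0.48458176  0.20714847 -0.04997228] [-1.1568635  -2.19004974  9.21744218]
```

Emit:
{"name": "servo_tool", "arguments": {"targets": [[0, 0, -0.7, 0, 0, 0, 0.8], [0, 0, -1.2, 0, 0, 0, 0.8], [0, 0, -1.2, 0, 0, 0, 0.8]]}}

```text
t: 21.2
eef_pos: [0.5674, -0.1683, 0.1128]
tcp_rot: [-179.9, 0.1, 177.5]
force: [-0.4, -2.8, 10.1]
gripper_width: 0.0158
finger_force: 60.0
```

```bash
python3 -c "
from h import *
s=sensors.get_state();print(s['tcp_rot'],s['moment'],s['force'])"
```

```text
[-1.79864471e+02  8.79469234e-02  1.77463688e+02] [-0.49199989  0.1382277  -0.06082174] [-0.37465976 -2.75756991 10.13566687]
```

Emit:
{"name": "servo_tool", "arguments": {"targets": [[0, 0, -0.7, 0, 0, 0, 0.8], [0, 0, -1.5, 0, 0, 0, 0.8], [0, 0, -1.5, 0, 0, 0, 0.8]]}}

```text
t: 21.5
eef_pos: [0.5674, -0.1683, 0.1128]
tcp_rot: [-179.9, 0.1, 178.9]
force: [-0.2, -2.3, 10.2]
gripper_width: 0.0153
finger_force: 69.3
```

```bash
python3 -c "
from h import *
s=sensors.get_state();print(s['tcp_rot'],s['moment'],s['force'])"
```

```text
[-1.79886579e+02  8.51695025e-02  1.78884313e+02] [-0.44634226  0.18181089 -0.58942559] [-0.20615643 -2.30228215 10.22185723]
```

Emit:
{"name": "servo_tool", "arguments": {"targets": [[0, 0, -0.7, 0, 0, 0, 0.8], [0, 0, -1.5, 0, 0, 0, 0.8], [0, 0, -1.5, 0, 0, 0, 0.8]]}}

```text
t: 21.8
eef_pos: [0.5675, -0.1683, 0.1129]
tcp_rot: [-179.9, 0.1, -179.7]
force: [-0.9, -2.4, 9.4]
gripper_width: 0.0156
finger_force: 83.9
```

```bash
python3 -c "
from h import *
s=sensors.get_state();print(s['tcp_rot'],s['moment'],s['force'])"
```

```text
[-1.79914563e+02  8.62030613e-02 -1.79730232e+02] [-0.4331651   0.13386653 -1.32561127] [-0.8984395  -2.40755383  9.40935111]
```

The stop is reached (the moment rises to 1.3 N m). I'll relax 1.8°, release, rise and check.

Emit:
{"name": "servo_tool", "arguments": {"targets": [[0, 0, 1, 0, 0, 0, 0.8], [0, 0, 1.8, 0, 0, 0, 2.5], [0, 0, 1.8, 0, 0, 0, 4.5], [0, 0, 1.8, 0, 0, 0, 4.5], [0, 0, 1.8, 0, 0, 0, 4.5]]}}

```text
t: 22.3
eef_pos: [0.5664, -0.1665, 0.1109]
tcp_rot: [180.0, -0.1, 178.8]
force: [-0.2, 0.5, -0.5]
gripper_width: 0.045
finger_force: 0.0
```

Emit:
{"name": "servo_tool", "arguments": {"targets": [[0, 0, 0, 0, 0, -2, 4.5], [0, 0, 0, 0, 0, -5, 4.5], [0, 0, 0, 0, 0, -8, 4.5], [0, 0, 0, 0, 0, -12, 4.5], [0, 0, 0, 0, 0, -14, 4.5]]}}

```text
t: 22.8
eef_pos: [0.568, -0.1664, 0.2545]
tcp_rot: [-180.0, 0.2, 178.8]
force: [1.0, -0.4, -0.2]
gripper_width: 0.0451
finger_force: 0.0
```

Emit:
{"name": "servo_tool", "arguments": {"targets": [[0, 0, 0, 4, -3, 0, 4.5], [0, 0, 0, 8, -7, 0, 4.5], [0, 0, 0, 11, -11, 0, 4.5], [0, 0, 0, 13, -15, 0, 4.5], [0, 0, 0, 13, -18, 0, 4.5]]}}

```text
t: 23.3
eef_pos: [0.4286, -0.3474, 0.2511]
tcp_rot: [-179.9, -0.2, 178.5]
force: [1.0, -0.5, -0.2]
gripper_width: 0.045
finger_force: 0.0
```

```bash
python3 -c "
from h import *
o=load('top');c=shot('top');cv2.imwrite('pics/t7.png',c['image'][:,:,::-1])
print(sensors.get_state()['eef_pos'])
P=np.array([pt(c,u,v) for v in range(185,222) for u in range(340,372)]); k=P[(P[:,2]>.137)&(P[:,2]<.15)]
_,_,V=np.linalg.svd((k-k.mean(0))[:,:2]);print('knob',len(k),k.mean(0).round(4),np.degrees(np.arctan2(V[0][1],V[0][0])))
# front lip: compare with first picture top0.png
a=cv2.imread('pics/top0.png').astype(int)[:,:,::-1]; d=np.abs(a-c['image'].astype(int)).sum(2)
print('diff by row, unit front', [(v,int((d[v,300:390]>60).sum())) for v in range(225,275,3)])
print('glasses diff',int((d[165:210,145:250]>60).sum()))
s=shot('scene');b=cv2.imread('pics/s6.png').astype(int)[:,:,::-1];e=np.abs(b-s['image'].astype(int)).sum(2)
print('pawl region diff vs s6',int((e[120:172,185:212]>60).sum()),'of',52*27)
"
```

```text
[ 0.42903539 -0.35254296  0.25087637]
knob 206 [ 0.5669 -0.1662  0.144 ] 177.30097707985027
diff by row, unit front [(225, 0), (228, 0), (231, 27), (234, 21), (237, 31), (240, 65), (243, 0), (246, 0), (249, 0), (252, 0), (255, 0), (258, 0), (261, 0), (264, 0), (267, 0), (270, 0), (273, 0)]
glasses diff 0
pawl region diff vs s6 169 of 1404
```

```bash
python3 -c "
from h import *
c=load('scene')
for u,v in[(191,165),(203,126),(205,140)]: print(c['image'][v,u],pt(c,u,v).round(3))
t=load('top')['image'].astype(int);a=cv2.imread('pics/top0.png').astype(int)[:,:,::-1];d=np.abs(a-t).sum(2)
print('coasters diff',int((d[178:215,310:325]>60).sum()))
ticket.finish_job()"
```

```text
[248 245 123] [ 0.658 -0.215  0.088]
[234 184  85] [ 0.621 -0.211  0.165]
[225 168  79] [ 0.62  -0.215  0.131]
coasters diff 0
the job is handed in; nothing more can be done
```

The job is done and handed in: the trivet lies flat on the tea tray, the steel tray is fully home, the pawl is thrown back, and image checks show the glasses and coaster0 unmoved; coaster1, last seen in the tray while it was out, was not checked after it went home.

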